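# Lock the lamp cap of a microscope light source

### The job

After a bulb change the red lamp cap stands loose in the collar of its light source. Push it down against the spring, turn it a quarter turn clockwise (seen from above) so that its bar lines up with the green marks, and let go so that it springs up into its lock. Do not touch the light source with the blue cap.

Things in the scene. Friction and masses are not known exactly. Their poses are not given: they have to be found in the camera images.
- red_cap: Red lamp cap, 0.08-0.17 kg, loose in its collar. Origin: centre of its foot, 95 mm above the table at the start; z up. Above the foot: brass stem 33 mm wide with a pin each side along x; at 26-32 mm a red disc 60 mm wide; at 32-64 mm a grip bar 54 mm long (cap's x), 14 mm thick. Same after half a turn. Bar starts 81-89 deg counter-clockwise of the green marks' line.
- red_source: Its light source, fixed: white box 120x120x70 mm, collar 64 mm wide on top up to 105 mm. Origin: centre of its underside, z = collar axis. Two green marks on the box top lie on its x axis, the bar's locked direction. Pushed down over 10 mm the cap can turn, clockwise only, to a stop about 100 deg on. Let go with the bar within 15 deg of the marks, it rises and seats with its foot at 91 mm.
- spring_plate (a joint): Steel spring plate under the red cap's foot, seen only through the collar: its travel down (m), 0 at the start, 0.016 at most (the cap's disc then meets the collar); 0.013 is a good depth to turn at, about 0.004 when locked. It pushes up with 4.5 N at 0 and 11.7 N at 0.016.
- blue_source: The other light source, fixed: same box and collar, origin and axes alike, its blue cap already locked (bar along the box's x axis, bar top 155 mm above the table). Not to be touched.
Things that resemble listed ones, but are neither listed nor needed, are in the scene too. What is meant by the red_cap is not turquoise, and is the larger of those in its own colour.

How it is judged (in metres and radians):
On the way, in this order (a step that is already met when the one before it is completed fails the run):
1. the red cap is pushed down, more than 8.5 mm below its start (z of red_cap in the frame of red_source below 0.0865 m), for 0.05 s.
2. the red cap is turned to within 35 degrees of the green marks' line (angle between the x axis of red_cap and the x axis of red_source, either way round below 0.61 rad), for 0.05 s.
At the end, for the whole second after the job is handed in: The red cap rests upright in the collar, its bar within 20 degrees of the green marks' line and its foot between 88.5 and 93.5 mm above the table (seated in the notches), within 6 mm of the collar's axis, tilted less than 7 degrees, at rest (angle between the x axis of red_cap and the x axis of red_source, either way round below 0.36 rad and z of red_cap in the frame of red_source between 0.0885 and 0.0935 m and horizontal distance between red_cap and red_source below 0.006 m and angle between red_cap's own z axis and vertical below 0.12 rad and linear speed of red_cap below 0.02 m/s); the robot touches nothing.
It fails at once if the blue-capped light source is touched (over 2 N) (contact force between blue_source and the fingers above 2 N or contact force between blue_source and the arm above 2 N).
It also fails if it takes over 32 s, if anything falls off the work surface, if the arm or the gripper's body presses on something with over 40 N, if the wrist force passes 120 N, or if a joint passes its speed limit or range.

### The arm

A 6-joint arm with a two-finger parallel gripper is mounted at the origin on the work surface. World frame = base frame: x ahead of the robot, y to its left, z up, the work surface at z = 0. Lengths are in mm, angles in rad, forces in N, time in s.
With the tool pointing down it reaches from about 375 to 825 mm from the base axis. Payload 5.5 kg.
Tool frame: the origin (TCP) lies midway between the tips of the shut fingers; the grasp point (between the pads) lies robot.hold_point_z behind it (robot.hold_point_z is the distance from the TCP to the grasp point, in mm); x points along the fingers, z is the direction in which the jaws open and shut, and the axes are right-handed (so a half turn about x gives the same grasp; the last joint's range is limited). The gripper opens to 85 mm and grips with 20 to 120 N. Pads are 22 mm wide; open, the fingers measure 114 mm over their backs; the gripper's body (76 mm by 85 mm) begins 54 mm behind the grasp point. The pads swing forward as they close: fully open they stand 13 mm farther back than shut.
Start: joints at [-1.183, 0.314, -0.047, 1.21, 0, 1.571], TCP at [226.888, -555.443, 231.299] pointing down, gripper open.
Joint ranges: [-2.67, 2.67], [-0.69, 1.73], [-1.03, 1.25], [-2.08, 2.16], [-1.42, 1.45], [-3.14, 3.14]. Speed limits (rad/s): [2.39, 2.39, 3.01, 3.14, 3.14, 3.14].

### API

Orientations are given as a 3x3 rotation matrix whose columns are the frame's x, y, z axes.
In Python, from workcell import get_obs, cams, workorder, robot gives the robot as it stands.
- The arm moves only by the tool drive_tool, never from a script. Its argument "series" is one flat list of numbers, 6 for each row, row after row: the shift along the tool's x, y, z in mm, then the turn, a rotation vector about the tool's x, y, z in rad. A call has 1 to 5 rows; each row shifts and turns the commanded pose from where the row before left it, along the tool's axes as they then stand; what a row does not reach is not made up. A row lasts 1/8 s, in which the tool goes at most 62.5 mm and 10.7 degrees, less where a joint would pass 70% of its speed; a pose out of reach is approached as far as the arm can. A call with a gripper value outside its range is refused whole. "fingers" is the opening in per cent of the stroke, from 0 (shut) to 100 (fully open), set as the call begins (left out, the last holds). The fingers move at their own pace and stop on an object; "force" is the grip in N (left out, the last holds). Time passes only in rows, so rows that do not move let the fingers close. It gives the time, the measured TCP pose, the force and the opening at its end, in the units of the state.
- get_obs(): the state, without advancing time (a new reading comes with each control period).
- cams.capture(name): name is "scene" or "top" or "wrist"; returns the picture (420x560x3 uint8, red, green, blue); there is no depth.
- cams.camera_info(name): a dict with "intrinsics" (3x3 intrinsics, pixels), "R" (3x3) and "t" (3): a world point X has camera coordinates R X + t; the wrist camera has in their place "hand_eye" (4x4, takes a point from camera to tool coordinates, whose origin is the TCP and whose axes are the tool frame's). Camera axes: x right, y down, z forward; pixel columns grow to the right and rows downward; lengths in mm; the calibration is good to about 2 mm. A picture is of the moment at which its call begins: read the wrist's pose just before it. camera_info takes no time and is no camera call.
- workorder.finish_job(): hands the job in, once; it reports no verdict.
The state is a dict: "time": time; "joint_positions": joint angles; "joint_velocities": joint speeds; "joint_torque": joint torques, N m; "tcp_pos": TCP position; "ee_rot": TCP orientation; "contact_force": force on the tool from outside, world axes, zero at the start; "torque": the same for the moment, N m; "gripper_width": opening from 0.0 (shut) to 1.0 (fully open).
Only numpy, scipy, OpenCV 4.12 (cv2) and the standard library are available. Lean on these libraries where they do the work, as an engineer would, in place of code of your own. Each camera call takes 0.05 s, during which the arm holds its last target.

## Working session

There is one attempt and no reset: what is moved stays moved. The work goes in short steps, Python scripts to look and compute and a tool call to move; the robot and the scene stay as the last step left them, time stands still between calls to the robot, and variables do not carry over. Pictures are saved under pics/ and viewed, and the job is handed in when it is done.

Besides the shell and the picture viewer there is one more tool, called by a JSON object that holds its "fn" and its "kwargs", one argument or row to a line. drive_tool: Moves the arm, as the interface text tells. Its arguments: {"type":"object","properties":{"series":{"type":"array","items":{"type":"number"}},"fingers":{"type":"number"},"force":{"type":"number"}},"required":["series"]}

```bash
mkdir -p pics; ls
python3 - <<'E'
from workcell import get_obs, cams, workorder, robot
import cv2
for n in("scene","top"):
    im=cams.capture(n); cv2.imwrite(f"pics/{n}0.png",im[:,:,::-1])
    i=cams.camera_info(n); print(n,i)
print(cams.camera_info("wrist"))
print(robot, getattr(robot,'hold_point_z',None))
print(get_obs())
E
```

```text
pics
scene {'intrinsics': array([[395.89342879,   0.        , 277.83358329],
       [  0.        , 395.89342879, 214.13648149],
       [  0.        ,   0.        ,   1.        ]]), 'R': array([[-0.16416255,  0.98642996,  0.00256705],
       [ 0.73231507,  0.1236152 , -0.66965209],
       [-0.66088222, -0.1080519 , -0.74267051]]), 't': array([  72.7135967 , -305.29783006, 1047.53515587])}
top {'intrinsics': array([[391.35524118,   0.        , 272.35032163],
       [  0.        , 391.35524118, 208.58390277],
       [  0.        ,   0.        ,   1.        ]]), 'R': array([[-0.01033055, -0.99912201,  0.04060157],
       [-0.9815074 ,  0.00237006, -0.19140952],
       [ 0.19114524, -0.04182811, -0.98067013]]), 't': array([ -5.3475031 , 487.55034821, 626.66489164])}
{'intrinsics': array([[344.64763041,   0.        , 280.41579917],
       [  0.        , 344.64763041, 210.49067211],
       [  0.        ,   0.        ,   1.        ]]), 'hand_eye': array([[-1.06326858e-03, -2.80937165e-01,  9.59725575e-01,
        -1.43573730e+02],
       [ 1.11154026e-03, -9.59725856e-01, -2.80936016e-01,
  
[... 389 characters left out ...]
7079970e+00]), 'joint_velocities': array([ 4.61072314e-05, -1.63958323e-03,  2.62645883e-03,  1.83909006e-03,
        1.05860739e-03, -2.05145810e-03]), 'joint_torque': array([-2.72164707e-04, -5.40766811e+01,  3.40540588e+01,  1.11919292e-02,
        2.02351185e-05,  8.27835379e-06]), 'tcp_pos': array([ 226.69701653, -554.96353499,  230.52379502]), 'ee_rot': array([[-5.44196722e-04,  9.25750206e-01,  3.78135239e-01],
       [ 1.42236103e-03,  3.78135629e-01, -9.25749114e-01],
       [-9.99998840e-01,  3.40551934e-05, -1.52253118e-03]]), 'contact_force': array([-0.09291036, -0.11166487,  0.57521702]), 'torque': array([0.03609121, 0.02218014, 0.03020762]), 'gripper_width': 0.9980873419496671}
```

View pics/scene0.png

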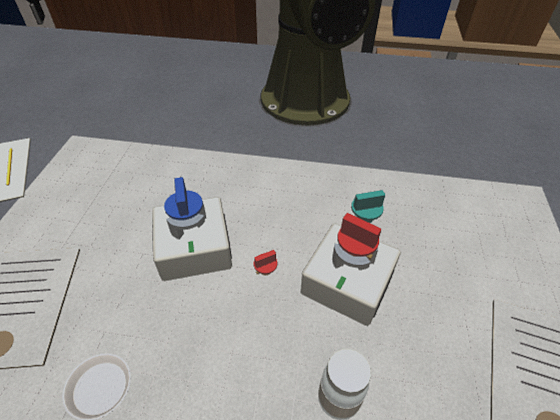

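View pics/top0.png

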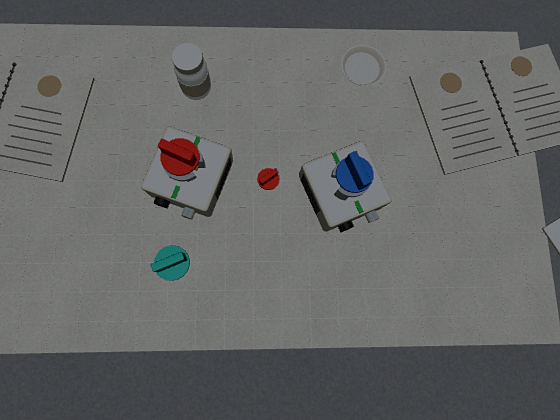

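The lookalikes in the top view are the large red cap at (180,157), a small red cap lying at (268,179), a turquoise cap at (172,263) and the blue cap at (354,174). I choose the large red one in the white box, and will check it in a close crop.

Run:
```python
import cv2,numpy as np
a=cv2.imread("pics/top0.png")[115:225,130:245]; a=cv2.resize(a,None,fx=5,fy=5,interpolation=cv2.INTER_CUBIC)
cv2.imwrite("pics/crop_top.png",a)
b=cv2.imread("pics/scene0.png")[180:325,295:410]; b=cv2.resize(b,None,fx=4,fy=4,interpolation=cv2.INTER_CUBIC)
cv2.imwrite("pics/crop_scene.png",b)
for n in("top0","scene0"):
    im=cv2.imread(f"pics/{n}.png"); h=cv2.cvtColor(im,cv2.COLOR_BGR2HSV)
    m=cv2.inRange(h,(45,120,50),(75,255,255))
    k,l,s,c=cv2.connectedComponentsWithStats(m)
    print(n,[(s[i,4],c[i].round(1)) for i in range(1,k) if s[i,4]>10])
```

```text
top0 [(np.int32(34), array([196.4, 140.6])), (np.int32(40), array([335.4, 157.3])), (np.int32(57), array([175. , 191.8])), (np.int32(49), array([358.6, 206.7]))]
scene0 [(np.int32(38), array([190.6, 246.3])), (np.int32(47), array([340.7, 281.9]))]
```

View pics/crop_top.png

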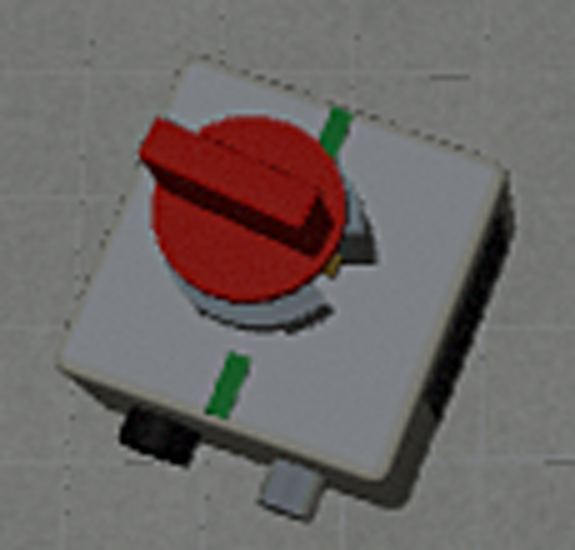

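View pics/crop_scene.png

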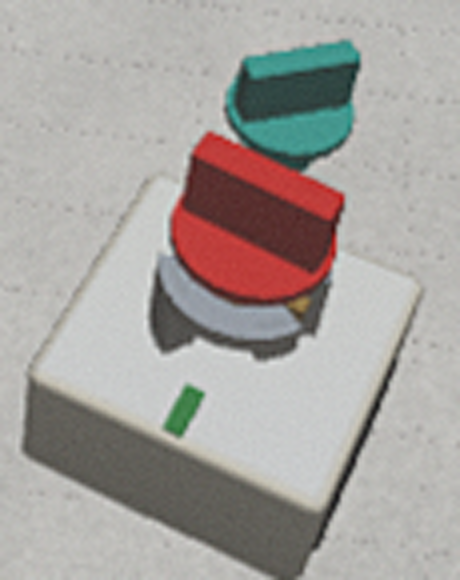

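The crop shows the big red cap standing in its collar. Its bar runs from crop (150,135) to (313,208), and the green marks are at (337,130) and (228,385). I compute the poses from these next.

```bash
cat > h.py <<'E'
import numpy as np
from workcell import get_obs, cams, workorder, robot
def bp(name,uv,z):
    i=cams.camera_info(name); K,R,t=i["intrinsics"],i["R"],i["t"]
    d=R.T@np.linalg.solve(K,[uv[0],uv[1],1]); c=-R.T@t
    return c+d*(z-c[2])/d[2]
def wristpose(o):
    H=cams.camera_info("wrist")["hand_eye"]; T=np.eye(4); T[:3,:3]=o["ee_rot"];T[:3,3]=o["tcp_pos"]
    return T@H
def bpw(o,uv,z):
    K=cams.camera_info("wrist")["intrinsics"];W=wristpose(o)
    d=W[:3,:3]@np.linalg.solve(K,[uv[0],uv[1],1]);c=W[:3,3]
    return c+d*(z-c[2])/d[2]
def ang(v): return np.degrees(np.arctan2(v[1],v[0]))
E
python3 - <<'E'
from h import *
f=lambda p:(p[0]/5+130-.4,p[1]/5+115-.4)
B=[bp("top",f(p),159) for p in [(160,117),(140,153),(305,225),(322,190)]]
print("bar",np.mean(B,0),ang(B[3]-B[0]),ang(B[2]-B[1]),[np.linalg.norm(B[3]-B[0]),np.linalg.norm(B[1]-B[0])])
C=[bp("top",f(p),70) for p in [(195,57),(505,170),(380,480),(62,365)]]
print("box",np.mean(C,0),ang(C[1]-C[0]),ang(C[2]-C[3]),ang(C[3]-C[0]),ang(C[2]-C[1]),np.linalg.norm(C[1]-C[0]))
G=[bp("top",p,70) for p in [(197.4,141),(175,191.8)]]; print("mark",np.mean(G,0),ang(G[1]-G[0]))
g=lambda p:(p[0]/4+295-.4,p[1]/4+180-.4)
S=[bp("scene",g(p),159) for p in [(208,132),(343,195),(335,218),(195,152)]]
print("bar scene",np.mean(S,0),ang(S[1]-S[0]),np.linalg.norm(S[1]-S[0]))
G=[bp("top",p,70) for p in [(335.4,157.3),(358.6,206.7)]]; print("blue",np.mean(G,0),ang(G[1]-G[0]))
for n,p,z in [("top",(172,263),50),("top",(190,58),60)]: print(bp(n,p,z))
E
```

```text
bar [554.90151223 136.21347987 159.        ] -114.9794248364567 -114.23774616289145 [np.float64(52.65887049763221), np.float64(12.31682487025157)]
box [553.55177474 135.69354763  70.        ] -110.73070934065579 -110.30351402157021 160.13143144956655 159.59704714225109 113.67636899526453
mark [556.35865653 136.59353973  70.        ] 158.7759375864028
bar scene [556.03957314 136.16504882 159.        ] 65.32181616968414 51.64831813299818
blue [ 529.25471412 -134.67920521   70.        ] -157.61811258920235
[395.7609937  158.54508416  50.        ]
[762.86781004 138.27934819  60.        ]
```

{"fn": "drive_tool", "kwargs": {
  "series": [0, 43.5, -39.7, 0, 0, 0, 0, 43.5, -39.7, 0, 0, 0, 0, 43.5, -39.7, 0, 0, 0, 0, 43.5, -39.7, 0, 0, 0, 0, 43.5, -39.7, 0, 0, 0],
  "fingers": 70,
  "force": 60
}}

```text
time: 0.72
tcp_pos: [353.5, -287.6, 231.1]
ee_rot: [[0.0, 0.926, 0.378], [0.0, 0.378, -0.926], [-1.0, 0.0, -0.0]]
contact_force: [1.3, -0.0, -0.2]
gripper_width: 0.698
```

{"fn": "drive_tool", "kwargs": {
  "series": [0, 43.5, -39.7, 0, 0, 0, 0, 43.5, -39.7, 0, 0, 0, 0, 43.5, -39.7, 0, 0, 0, 0, 43.5, -39.7, 0, 0, 0, 0, 43.5, -39.7, 0, 0, 0]
}}

```text
time: 1.35
tcp_pos: [479.8, -21.5, 231.2]
ee_rot: [[-0.0, 0.926, 0.378], [-0.0, 0.378, -0.926], [-1.0, -0.0, 0.0]]
contact_force: [1.2, -0.9, 0.3]
gripper_width: 0.699
```

{"fn": "drive_tool", "kwargs": {
  "series": [0, 43.5, -39.7, -0.17, 0, 0, 0, 0, 0, -0.17, 0, 0]
}}

```text
time: 1.6
tcp_pos: [505.8, 33.4, 230.7]
ee_rot: [[-0.0, 0.739, 0.674], [0.001, 0.674, -0.739], [-1.0, 0.0, -0.001]]
contact_force: [-0.9, -0.6, -1.0]
gripper_width: 0.7
```

Run:
```python
from h import *
o=get_obs(); print(o["time"],o["joint_positions"].round(3),o["tcp_pos"].round(1),ang(o["ee_rot"][:,2]),o["contact_force"],o["gripper_width"])
```

```text
1.6 [ 6.500e-02  1.390e-01 -2.690e-01  1.162e+00  1.000e-03  2.468e+00] [505.8  33.4 230.7] -47.65837650863072 [-0.88679966 -0.62706222 -1.0268383 ] 0.6997381866494066
```

{"fn": "drive_tool", "kwargs": {
  "series": [0, 0, 0, -0.177, 0, 0, 0, 0, 0, -0.177, 0, 0, 0, 0, 0, -0.177, 0, 0, 0, 0, 0, -0.177, 0, 0, 0, 0, 0, -0.177, 0, 0]
}}

```text
time: 2.22
tcp_pos: [504.4, 29.8, 230.9]
ee_rot: [[-0.001, -0.048, 0.999], [-0.0, 0.999, 0.048], [-1.0, -0.0, -0.001]]
contact_force: [0.8, -0.2, 0.3]
gripper_width: 0.7
```

{"fn": "drive_tool", "kwargs": {
  "series": [0, 0, 0, -0.177, 0, 0, 0, 0, 0, -0.177, 0, 0, 0, 0, 0, -0.177, 0, 0, 0, 0, 0, -0.177, 0, 0, 0, 0, 0, -0.177, 0, 0]
}}

```text
time: 2.85
tcp_pos: [504.4, 29.8, 230.9]
ee_rot: [[-0.001, -0.803, 0.596], [-0.0, 0.596, 0.803], [-1.0, 0.001, -0.001]]
contact_force: [0.6, -0.4, -0.3]
gripper_width: 0.699
```

{"fn": "drive_tool", "kwargs": {
  "series": [0, 0, 0, -0.177, 0, 0, 0, 0, 0, -0.177, 0, 0, 0, 0, 0, -0.177, 0, 0, 0, 0, 0, -0.177, 0, 0, 0, 0, 0, -0.177, 0, 0]
}}

```text
time: 3.48
tcp_pos: [504.4, 29.8, 230.9]
ee_rot: [[-0.001, -0.97, -0.245], [-0.0, -0.245, 0.97], [-1.0, 0.001, 0.0]]
contact_force: [0.1, 0.8, -0.8]
gripper_width: 0.7
```

{"fn": "drive_tool", "kwargs": {
  "series": [0, 0, 0, -0.177, 0, 0, 0, 0, 0, -0.177, 0, 0, 0, 0, 0, -0.177, 0, 0, 0, 0, 0, -0.177, 0, 0, 0, 0, 0, -0.177, 0, 0]
}}

```text
time: 4.1
tcp_pos: [504.4, 29.8, 230.9]
ee_rot: [[-0.001, -0.425, -0.905], [-0.0, -0.905, 0.425], [-1.0, 0.0, 0.001]]
contact_force: [-0.8, 0.1, 0.7]
gripper_width: 0.698
```

Run:
```python
from h import *
import cv2
o=get_obs(); print(o["time"],o["joint_positions"].round(3),o["tcp_pos"].round(1),ang(o["ee_rot"][:,2]),o["contact_force"],o["gripper_width"])
cv2.imwrite("pics/w1.png",cams.capture("wrist")[:,:,::-1])
W=np.linalg.inv(wristpose(o));K=cams.camera_info("wrist")["intrinsics"]
p=K@(W@[554.8,136.2,159,1])[:3]; print(p[:2]/p[2])
print(o["ee_rot"].T@(np.array([554.8,136.2,231])-o["tcp_pos"]))
```

```text
4.1 [ 0.059  0.137 -0.272  1.163 -0.    -1.073] [504.4  29.8 230.9] 154.86250617910034 [-0.83978501  0.0913145   0.72598688] 0.6982949936545082
[280.01932306 369.83928215]
[  -0.15096537 -117.78071197   -0.42597753]
```

View pics/w1.png

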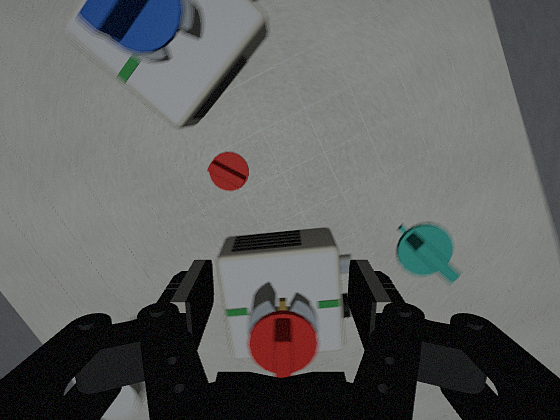

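Run:
```python
import cv2
a=cv2.imread("pics/w1.png")[270:390,215:350]; cv2.imwrite("pics/w1c.png",cv2.resize(a,None,fx=5,fy=5,interpolation=cv2.INTER_CUBIC))
im=cv2.imread("pics/w1.png"); h=cv2.cvtColor(im,cv2.COLOR_BGR2HSV)
m=cv2.inRange(h,(45,120,50),(75,255,255))
k,l,s,c=cv2.connectedComponentsWithStats(m)
from h import *
o=get_obs()
P=[c[i] for i in range(1,k) if s[i,4]>30 and c[i][1]>200]; print(P)
G=[bpw(o,p,70) for p in P]; print(G,np.mean(G,0),ang(G[1]-G[0]))
```

```text
[array([328.1171875, 303.5078125]), array([236.66956522, 311.79130435])]
[array([509.80522287, 154.59747259,  70.        ]), array([597.0943413 , 124.73812976,  70.        ])] [553.44978209 139.66780118  70.        ] -18.884486684766802
```

View pics/w1c.png

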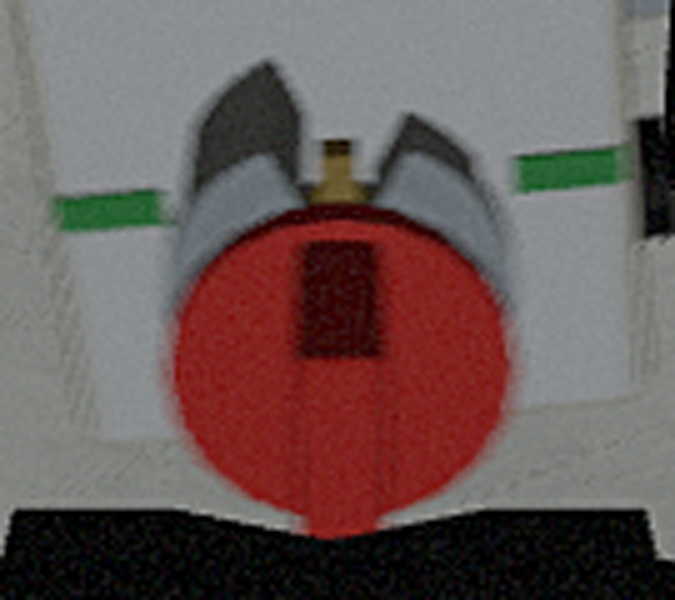

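{"fn": "drive_tool", "kwargs": {
  "series": [0, -59.5, 0.5, 0, 0, 0, 0, -59.5, 0.5, 0, 0, 0, 0, 0, 0, 0, 0, 0, 30, 0, 0, 0, 0, 0, 0, 0, 0, 0, 0, 0],
  "fingers": 60
}}

```text
time: 4.78
tcp_pos: [552.8, 136.7, 199.1]
ee_rot: [[-0.005, -0.432, -0.902], [-0.001, -0.902, 0.432], [-1.0, 0.003, 0.004]]
contact_force: [-1.2, -1.0, 0.1]
gripper_width: 0.6
```

Run:
```python
from h import *
import cv2
o=get_obs(); print(o["time"],o["joint_positions"].round(3),o["tcp_pos"].round(1),ang(o["ee_rot"][:,2]),o["contact_force"],o["gripper_width"])
a=cams.capture("wrist")[:,:,::-1];b=cams.capture("scene")[130:340,250:450,::-1];
cv2.imwrite("pics/w2.png",a);cv2.imwrite("pics/s2.png",cv2.resize(b,None,fx=2.5,fy=2.5))
```

```text
4.775 [ 0.243  0.275 -0.173  1.128 -0.    -0.882] [552.8 136.7 199.1] 154.42970323863804 [-1.17692718 -0.98725691  0.06124862] 0.5998622995437048
```

View pics/s2.png

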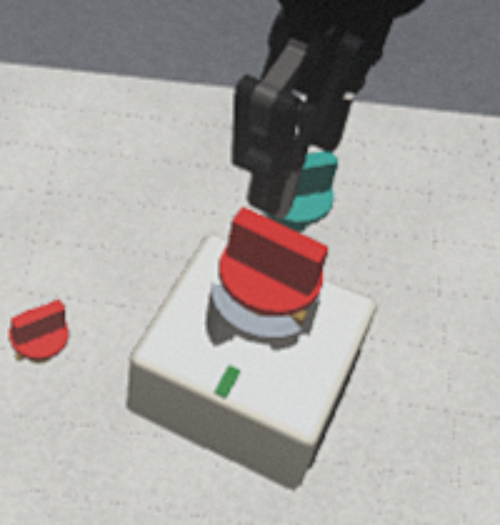

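View pics/w2.png

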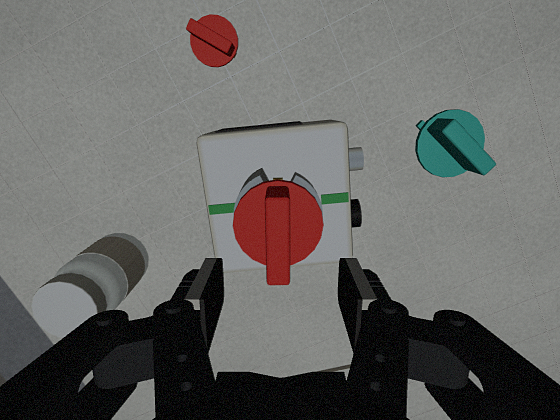

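Run:
```python
from h import *
import cv2
a=cv2.imread("pics/w2.png"); cv2.imwrite("pics/w2c.png",cv2.resize(a[165:295,200:360],None,fx=5,fy=5,interpolation=cv2.INTER_CUBIC))
h=cv2.cvtColor(a,cv2.COLOR_BGR2HSV)
m=cv2.inRange(h,(45,120,50),(75,255,255))
k,l,s,c=cv2.connectedComponentsWithStats(m)
o=get_obs()
P=[c[i] for i in range(1,k) if s[i,4]>30]; print(P)
G=[bpw(o,p,70) for p in P]; print(np.mean(G,0),ang(G[1]-G[0]))
W=np.linalg.inv(wristpose(o));K=cams.camera_info("wrist")["intrinsics"]
for z in(159,127):
  p=K@(W@[554.8,136.2,z,1])[:3]; print(p[:2]/p[2])
```

```text
[array([334.30705394, 197.86307054]), array([221.21681416, 208.23451327])]
[558.54840547 139.14073543  70.        ] -20.06544900966368
[279.80579248 236.17788071]
[279.92210205 219.20188244]
```

View pics/w2c.png

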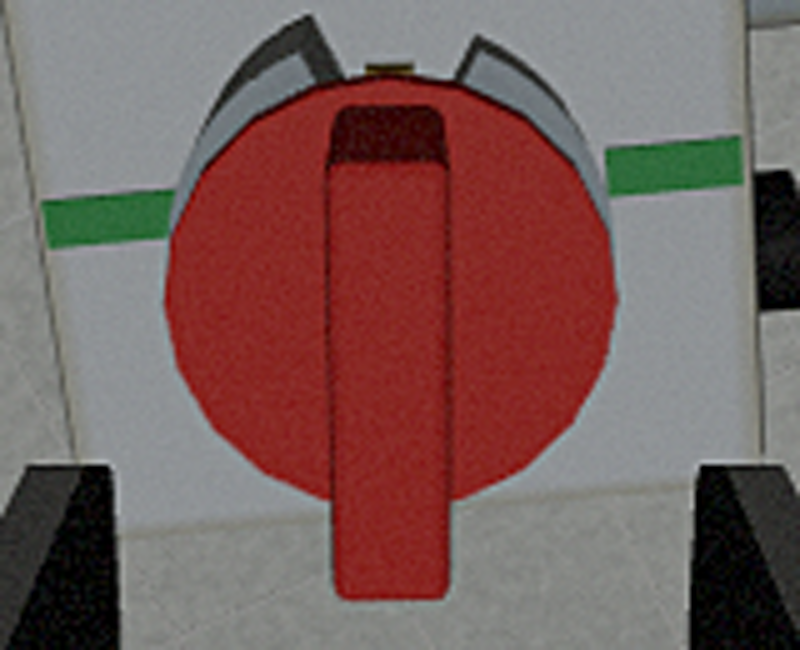

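{"fn": "drive_tool", "kwargs": {
  "series": [0, -2, -1.5, 0, 0, 0, 25, 0, 0, 0, 0, 0, 25, 0, 0, 0, 0, 0, 17, 0, 0, 0, 0, 0, 0, 0, 0, 0, 0, 0]
}}

```text
time: 5.5
tcp_pos: [556.6, 138.5, 133.6]
ee_rot: [[-0.002, -0.43, -0.903], [-0.0, -0.903, 0.43], [-1.0, 0.001, 0.001]]
contact_force: [-0.3, 0.1, 1.0]
gripper_width: 0.604
```

{"fn": "drive_tool", "kwargs": {
  "series": [0, 0, 0, 0, 0, 0, 0, 0, 0, 0, 0, 0, 0, 0, 0, 0, 0, 0, 0, 0, 0, 0, 0, 0],
  "fingers": 0,
  "force": 50
}}

```text
time: 6.0
tcp_pos: [557.6, 139.2, 135.1]
ee_rot: [[0.001, -0.43, -0.903], [0.001, -0.903, 0.43], [-1.0, -0.001, -0.001]]
contact_force: [-0.5, 1.1, 3.6]
gripper_width: 0.153
```

Run:
```python
from h import *
import cv2
o=get_obs(); print(o["time"],o["joint_positions"].round(3),o["tcp_pos"].round(1),ang(o["ee_rot"][:,2]),o["contact_force"].round(1),o["torque"].round(2),o["gripper_width"])
a=cams.capture("wrist")[:,:,::-1];b=cams.capture("scene")[130:340,250:450,::-1];
cv2.imwrite("pics/ws3.png",np.hstack([cv2.resize(b,(400,420)),a[100:,80:480][:320].copy() if 0 else cv2.resize(a[100:,80:480],(400,420))]))
```

```text
6.0 [ 0.244  0.321 -0.263  0.986  0.    -0.882] [557.6 139.2 135.1] 154.5396603916619 [-0.5  1.1  3.6] [ 0.2   0.17 -0.02] 0.1534290623138838
```

View pics/ws3.png

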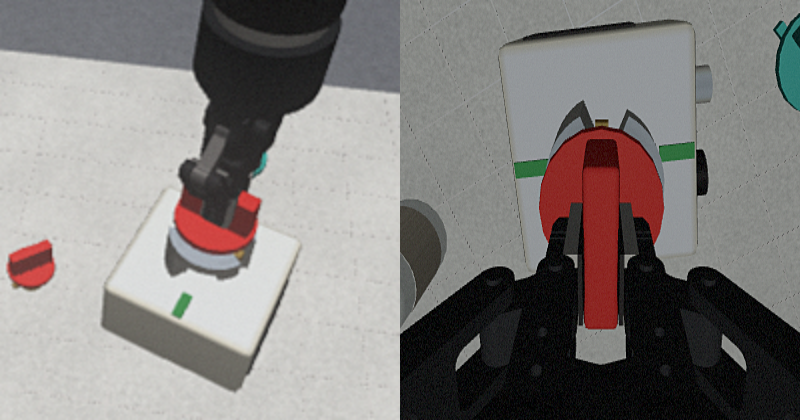

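Run:
```python
from h import *
import cv2
i=cams.camera_info("wrist");H=np.linalg.inv(i["hand_eye"]);K=i["intrinsics"]
for y in (-27,0,27):
  p=K@(H@[-24,y,0,1])[:3]; p=p[:2]/p[2]; print(y,p, "in view", 400+(p[0]-80), (p[1]-100)*420/320)
```

```text
-27 [280.75867604 355.78913635] in view 600.7586760433521 335.72324145552614
0 [280.85493608 297.66781651] in view 600.8549360785048 259.4390091634829
27 [280.962723   232.58661849] in view 600.9627230046354 174.0199367733532
```

{"fn": "drive_tool", "kwargs": {
  "series": [5, 0, 0, 0, 0, 0, 5, 0, 0, 0, 0, 0, 3, 0, 0, 0, 0, 0, 0, 0, 0, 0, 0, 0, 0, 0, 0, 0, 0, 0]
}}

```text
time: 6.72
tcp_pos: [557.7, 139.2, 122.2]
ee_rot: [[0.001, -0.43, -0.903], [0.001, -0.903, 0.43], [-1.0, -0.001, -0.001]]
contact_force: [-1.4, 2.0, 7.2]
gripper_width: 0.153
```

Run:
```python
from h import *
import cv2
o=get_obs(); print(o["time"],o["joint_positions"].round(3),o["tcp_pos"].round(1),ang(o["ee_rot"][:,2]),o["contact_force"].round(1),o["torque"].round(2),o["gripper_width"])
a=cams.capture("wrist")[:,:,::-1];b=cams.capture("scene")[130:340,250:450,::-1];
cv2.imwrite("pics/ws4.png",np.hstack([cv2.resize(b,(400,420)),cv2.resize(a[100:,80:480],(400,420))]))
```

```text
6.725 [ 0.244  0.331 -0.28   0.958  0.001 -0.882] [557.7 139.2 122.2] 154.5348114600127 [-1.4  2.   7.2] [ 0.24  0.46 -0.01] 0.15299299925169474
```

View pics/ws4.png

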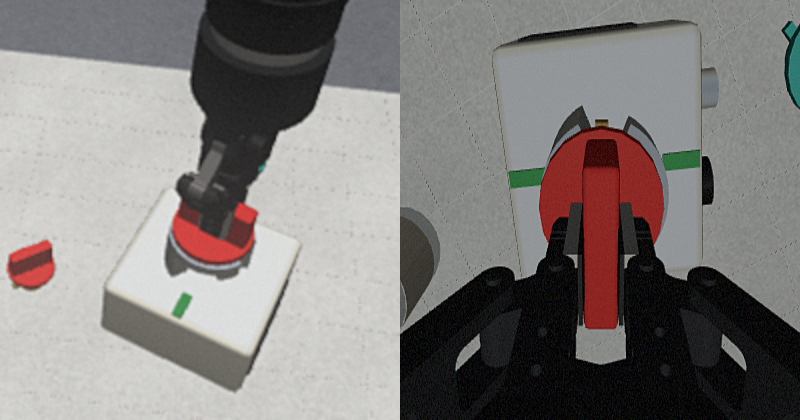

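The cap went down about 13 mm with the hand and did not slip. Next is the quarter turn clockwise about the cap's axis.

{"fn": "drive_tool", "kwargs": {
  "series": [0.5, 0.025, -0.34, 0.148, 0, 0, 0, 0.025, -0.34, 0.148, 0, 0, 0, 0.025, -0.34, 0.148, 0, 0, 0, 0.025, -0.34, 0.148, 0, 0, 0, 0.025, -0.34, 0.148, 0, 0]
}}

```text
time: 7.45
tcp_pos: [559.2, 137.9, 122.0]
ee_rot: [[0.002, -0.928, -0.372], [0.001, -0.372, 0.928], [-1.0, -0.002, -0.0]]
contact_force: [-2.5, 1.1, 9.1]
gripper_width: 0.151
```

{"fn": "drive_tool", "kwargs": {
  "series": [0, 0.025, -0.34, 0.148, 0, 0, 0, 0.025, -0.34, 0.148, 0, 0, 0, 0.025, -0.34, 0.148, 0, 0, 0, 0.025, -0.34, 0.148, 0, 0, 0, 0.025, -0.34, 0.148, 0, 0]
}}

```text
time: 8.07
tcp_pos: [559.1, 135.9, 121.9]
ee_rot: [[0.002, -0.936, 0.351], [-0.0, 0.351, 0.936], [-1.0, -0.002, 0.0]]
contact_force: [-2.0, 0.0, 8.2]
gripper_width: 0.154
```

{"fn": "drive_tool", "kwargs": {
  "series": [0, 0, 0, 0, 0, 0, 0, 0, 0, 0, 0, 0]
}}

```text
time: 8.32
tcp_pos: [559.1, 135.9, 121.9]
ee_rot: [[0.002, -0.938, 0.347], [-0.0, 0.347, 0.938], [-1.0, -0.002, 0.0]]
contact_force: [-1.4, 0.8, 8.4]
gripper_width: 0.151
```

Run:
```python
from h import *
import cv2
o=get_obs(); print(o["time"],o["joint_positions"].round(3),o["tcp_pos"].round(1),ang(o["ee_rot"][:,2]),o["contact_force"].round(1),o["torque"].round(2),o["gripper_width"])
a=cams.capture("wrist")[:,:,::-1];b=cams.capture("scene")[130:340,250:450,::-1];
cv2.imwrite("pics/ws5.png",np.hstack([cv2.resize(b,(400,420)),cv2.resize(a[100:,80:480],(400,420))]))
```

```text
8.325 [ 0.239  0.332 -0.279  0.958 -0.001  0.593] [559.1 135.9 121.9] 69.71714335151184 [-1.4  0.8  8.4] [-0.09  0.42 -0.08] 0.15146527861755943
```

View pics/ws5.png

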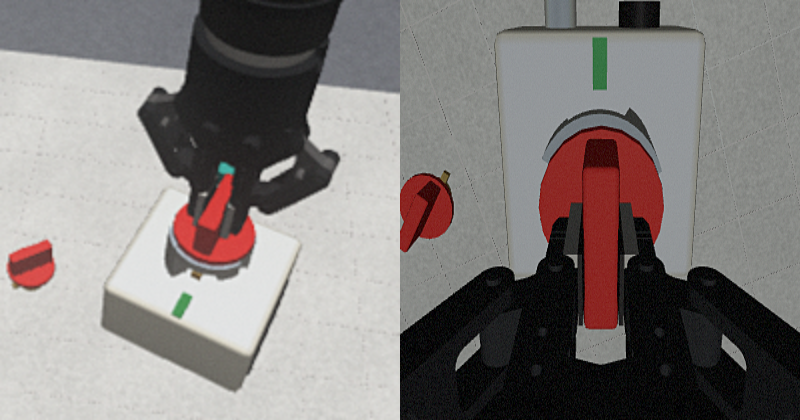

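Wrist view: the bar at (600,240) lines up with the green mark at (600,62). I'll ease it up most of the way and then let go.

{"fn": "drive_tool", "kwargs": {
  "series": [-3.5, 0, 0, 0, 0, 0, -3.5, 0, 0, 0, 0, 0, 0, 0, 0, 0, 0, 0]
}}

```text
time: 8.8
tcp_pos: [559.0, 135.9, 128.7]
ee_rot: [[0.001, -0.938, 0.347], [-0.0, 0.347, 0.938], [-1.0, -0.001, 0.0]]
contact_force: [-1.5, 1.3, 6.0]
gripper_width: 0.155
```

{"fn": "drive_tool", "kwargs": {
  "series": [0, 0, 0, 0, 0, 0, 0, 0, 0, 0, 0, 0, 0, 0, 0, 0, 0, 0, 0, 0, 0, 0, 0, 0],
  "fingers": 60
}}

```text
time: 9.3
tcp_pos: [558.3, 135.8, 127.6]
ee_rot: [[-0.0, -0.938, 0.347], [-0.0, 0.347, 0.938], [-1.0, 0.0, -0.0]]
contact_force: [-0.1, -0.4, 0.3]
gripper_width: 0.602
```

{"fn": "drive_tool", "kwargs": {
  "series": [-10, 0, 0, 0, 0, 0, -30, 0, 0, 0, 0, 0, -40, 0, 0, 0, 0, 0, 0, 0, 0, 0, 0, 0, 0, 0, 0, 0, 0, 0]
}}

```text
time: 9.93
tcp_pos: [558.4, 135.9, 208.0]
ee_rot: [[0.0, -0.938, 0.346], [0.0, 0.346, 0.938], [-1.0, -0.0, 0.0]]
contact_force: [-0.6, -0.0, 0.7]
gripper_width: 0.598
```

Run:
```python
from h import *
import cv2
o=get_obs(); print(o["time"],o["tcp_pos"].round(1),ang(o["ee_rot"][:,2]),o["contact_force"].round(1),o["gripper_width"])
a=cams.capture("wrist")[:,:,::-1];b=cams.capture("scene")[:,:,::-1];cv2.imwrite("pics/w6.png",a);cv2.imwrite("pics/s6.png",b)
b=b[180:325,295:410]
cv2.imwrite("pics/ws6.png",np.hstack([cv2.resize(b,(400,504)),cv2.resize(a[100:,80:480],(400,504))]))
```

```text
9.925 [558.4 135.9 208. ] 69.72800692874557 [-0.6 -0.   0.7] 0.5982171896287513
```

View pics/ws6.png

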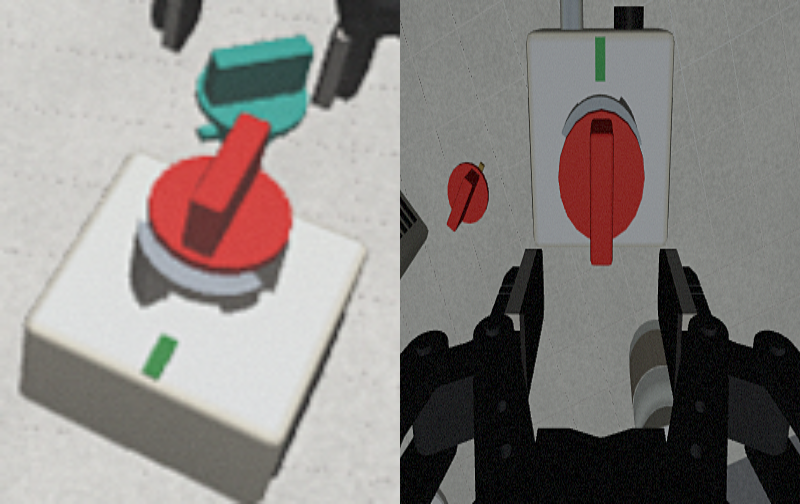

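Run:
```python
from h import *
import cv2
i=cams.camera_info("scene");K,R,t=i["intrinsics"],i["R"],i["t"]
def proj(P): q=(K@(R@P.T+t[:,None])); return (q[:2]/q[2]).T
def red(f):
    h=cv2.cvtColor(cv2.imread(f),cv2.COLOR_BGR2HSV); m=(cv2.inRange(h,(0,110,40),(8,255,255))|cv2.inRange(h,(172,110,40),(180,255,255)))
    m[:,:320]=0; m[:, 400:]=0; return m
th=np.linspace(0,2*np.pi,720)
def pred(cx,cy,foot):
    P=np.array([[cx+30*np.cos(a),cy+30*np.sin(a),foot+26] for a in th]); u=proj(P); return u
for f in("pics/scene0.png","pics/s6.png"):
    m=red(f); ys,xs=np.nonzero(m)
    low=[ys[xs==x].max() for x in range(350,368)]
    print(f,"lowest rows mean",np.mean(low)+.5)
for foot in (82,88,91,95):
    u=pred(555.7,137.2,foot); print(foot,np.mean([u[np.abs(u[:,0]-x)<1.2][:,1].max() for x in range(350,368)]))
# fitted bar top line in scene & wrist
c=cv2.imread("pics/s6.png")[180:270,320:400]; cv2.imwrite("pics/s6c.png",cv2.resize(c,None,fx=7,fy=6,interpolation=cv2.INTER_CUBIC))
g=lambda p:(p[0]*115/400+295,p[1]*145/504+180)
for z in(155,159):
  S=[bp("scene",g(p),z) for p in [(238,114),(272,122),(222,212),(190,206)]]
  print(z,np.mean(S,0),ang(S[0]-S[3]),ang(S[1]-S[2]))
o=get_obs();print(o["time"],o["contact_force"].round(1))
```

```text
pics/scene0.png lowest rows mean 255.05555555555554
pics/s6.png lowest rows mean 257.22222222222223
82 261.77912082577666
88 259.2915032217739
91 258.027541375674
95 256.31892827024444
155 [559.28641093 136.32724961 155.        ] 161.50022472239147 159.5821485815927
159 [562.81004177 135.78103337 159.        ] 161.50022472239144 159.58214858159266
10.025 [-0.9 -0.6 -0.6]
```

Run:
```python
from h import *
print(workorder.finish_job());
```

```text
the job is handed in; nothing more can be done
None
```

The red cap is turned and, by my camera checks, seated in its lock. I handed the job in at about 10 s; the system gives no verdict, so I can't confirm it was accepted.

I gripped the large red cap by its bar, pushed it down about 13 mm and turned it 85° clockwise. I then let it rise about 7 mm, opened the fingers and lifted clear by 80 mm.

**Last checks:**
- **Direction:** the bar lies at about 160–161°, and the green marks at about 160°.
- **Height:** the disc sits about 2.2 px lower in the scene view than at the start. That puts the foot at about 90 mm, where 91 mm is expected; the method is only good to about 1–2 mm.
- **Contact:** the force reading is near zero, the gripper is clear of the cap, and the arm stayed clear of the blue-capped source throughout.

**Disagreement:** my estimates of the collar axis differed by 3–5 mm between the views. The last bar-centre reading was up to 4 mm from my average, so I take that as camera calibration error and not a real shift of the cap.

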